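# Back off a leaf press whose screw may be left- or right-handed, and slide out the cassette

### The job

The leaf press is screwed down tight and nobody remembers which way its screw is threaded: try the red T-handle, feel which way it gives, and back it off until the pressure plate is all the way up. Only then pull the plywood cassette straight out of the mouth by its knob on to the slatted drying rack, until it lies flat between the rails, fully clear of the press, and let go. Leave the pots and the other things on the table where they are.

Things in the scene. Friction and masses are not known exactly. Their poses are not given: they have to be found in the camera images.
- tee (a point): red T-handle of the press screw: a flat-sided crossbar 120 long, 16 thick and 22 tall on an upright steel stem 16 in diameter (the stem is free for 33 below the bar). The point is the middle of the bar, on the vertical screw axis, 206 above the table when tight. The bar lies along this frame's y; x is across its 16 mm thickness; z is up. It turns with the screw and rises with it
- screw (a joint): angle of the screw and T-handle, rad, positive anticlockwise seen from above. 0 at the start, screwed tight. The hand of the thread differs from press to press and cannot be seen: one way is blocked from the start (it only springs up to about 0.15 rad if forced), the other way turns 2.6 rad against a steady friction of about 0.2 N m to an end stop, so it ends at +2.6 or -2.6. It stays where it is left
- plate (a joint): rise of the pressure plate above its tight position, m: 0 at the start, 0.012 when the screw is backed off fully either way (4.6 mm per rad: a quick, multi-start thread). Screw and T-handle rise with it
- cassette_mid (a point): centre of the cassette: two plywood boards with blotters between, bolted into one rigid block 240 (x) x 150 (y) x 24, 0.35 to 0.7 kg. It lies flat on the bed of the press, under the plate; its -x end, with the knob, sticks out of the mouth. -x is the way out
- cassette_knob (a point): dark turned wooden knob standing on the cassette, 30 in diameter (34 at its foot) and 42 tall, 100 from the cassette's centre towards its -x end; the point is on the knob's axis, 22 above the cassette's top face (66 above the table at the start)
- press: dark green cast press, fixed to the table: bed 226 (x) x 264 (y) x 20 with its top 20 above the table, two columns 36 square at y = +-106, a crosshead 46 (x) x 248 (y) from 108 to 148 above the table with a round nut boss to 152, a steel pressure plate 150 x 148 x 12 below it. Origin on the table under the screw axis; z up; the mouth is its -x side, the bed's front edge at x = -113. The cassette starts with its centre at about x = -40 and has about 13 mm to each column
- rack_mid (a point): wooden drying rack, fixed, butted to the mouth of the press: centre of the top of its slats, 18 above the table (2 below the bed). Axes parallel to the press's. The slats are 270 long in x; side rails 12 wide have inner faces at y = +-90 and an end rail at the far -x end has its inner face at x = -135; rails stand 14 above the slats, and the end by the press is open. The point is about 252 to 256 from the screw axis
- pot_near: brown plastic plant pot with a seedling, 110 in diameter, 95 tall (about 160 with leaves), upright beside the rack on the side away from the robot; origin at the centre of its foot
- pot_far: the same kind of pot, standing to the left beyond the press; origin at the centre of its foot
- saucer: brown plastic plant saucer, 136 in diameter, 18 tall; origin at the centre of its underside
- trowel: hand trowel lying flat to the robot's right, beyond the rack's end, 305 long, blade to +x 66 wide, wooden handle 28 thick; origin near the neck, at table height
- mister: spray bottle, 72 in diameter, 205 tall with an orange head, standing at the closed end of the press (its +x side); origin at the centre of its foot
- cell_tray: black seedling tray 190 x 290 x 45 with seedlings; origin at the centre of its underside
- label_tub: white tub of plant labels, 68 in diameter, 75 tall (120 with labels), standing beyond the press; origin at the centre of its underside

How it is judged (in metres and radians):
On the way, in this order (a step that is already met when the one before it is completed fails the run):
1. the screw is backed off until the pressure plate is all the way up (at least 10.5 of its 12 mm) (value of joint plate above 0.0105 m), for 0.2 s.
2. the cassette is pulled out on to the drying rack, clear of the press (x of cassette_mid in the frame of press below -0.235 m), for 0.2 s.
At the end, for the whole second after the job is handed in: Plate still up (at least 10.5 mm); cassette flat on the slats between the rails (centre within 20 mm of the rack's centre line, tilt under 0.05 rad), wholly past the front edge of the press bed (centre over 235 mm from the screw axis), released and at rest (value of joint plate above 0.0105 m and x of cassette_mid in the frame of press below -0.235 m and x of cassette_mid in the frame of rack_mid above -0.025 m and y of cassette_mid in the frame of rack_mid between -0.02 and 0.02 m and z of cassette_mid in the frame of rack_mid between 0.008 and 0.016 m and angle between cassette_mid's own z axis and vertical below 0.05 rad and angle between the x axis of cassette_mid and the x axis of rack_mid, either way round below 0.25 rad and linear speed of cassette below 0.02 m/s); the robot touches nothing.
It fails at once if the cassette is dragged more than 20 mm while it is still clamped (plate less than 7 mm up) (distance of cassette_mid from where it was at the start of the episode above 0.02 m and value of joint plate below 0.007 m).
It fails at once if a pot, the saucer, the trowel, the spray bottle, the seedling tray or the label tub is moved by more than 30 mm (distance of any of pot_near, pot_far, saucer, trowel, mister, cell_tray, label_tub from where it was at the start of the episode above 0.03 m).
It also fails if it takes over 70 s, if anything falls off the work surface, if the arm or the gripper's body presses on something with over 40 N, if the wrist force passes 120 N, or if a joint passes its speed limit or range.

### The arm

A 6-joint arm with a two-finger parallel gripper is mounted at the origin on the work surface. World frame = base frame: x ahead of the robot, y to its left, z up, the work surface at z = 0. Lengths are in mm, angles in rad, forces in N, time in s.
With the tool pointing down it reaches from about 375 to 750 mm from the base axis. Payload 9 kg.
Tool frame: the origin (TCP) lies midway between the tips of the shut fingers; the grasp point (between the pads) lies 19 mm behind it (manip.pinch_z is the z of the grasp point in the tool frame, in mm); z points along the fingers, y is the direction in which the jaws open and shut (so a half turn about z gives the same grasp; the last joint's range is limited). The gripper opens to 85 mm and grips with 20 to 120 N. Pads are 22 mm wide; open, the fingers measure 114 mm over their backs; the gripper's body (76 mm by 85 mm) begins 54 mm behind the grasp point. The pads swing forward as they close: fully open they stand 13 mm farther back than shut.
Start: joints at [-1.354, 0.104, 0.097, 1.564, 0, 1.353], TCP at [252.751, -544.2, 231.331] pointing down, gripper open.
Joint ranges: [-2.99, 2.99], [-0.84, 1.86], [-1.1, 1.16], [-1.84, 2.11], [-1.51, 1.56], [-3.14, 3.14]. Speed limits (rad/s): [2.22, 2.22, 2.57, 3.14, 3.14, 3.14].

### API

Orientations are given as a unit quaternion [x, y, z, w].
In Python, from plant import telemetry, imaging, job, manip gives the robot as it stands. The module is installed in compiled form; this text tells all that it offers.
- The arm moves only by the tool jog_arm, never from a script. Its argument "moves" is a list of rows, each a list of 6 numbers: the shift along the tool's x, y, z in units of 80 mm (1.0 is 80 mm), then the turn, a rotation vector about the tool's x, y, z in units of 1.5 rad (1.0 is 1.5 rad). In form: [[tx, ty, tz, ax, ay, az], ...]. A call has 1 to 20 rows; each row is the pose to reach, as a shift and turn from the pose commanded when the call began, along the tool's axes at that moment; what a row does not reach only later rows make up. A row lasts 1/10 s, in which the tool goes at most 50 mm and 8.59 degrees, less where a joint would pass 70% of its speed; a pose out of reach is approached as far as the arm can. A call with a number of a shift or a turn outside -1 to 1 is refused whole. A call with a gripper value outside its range is refused whole. "grip" is the opening, from -1 (shut) to 1 (fully open), so that 0 is half open, set as the call begins (left out, the last holds). The fingers move at their own pace and stop on an object; "squeeze" is the grip in N (left out, the last holds). Time passes only in rows, so rows that repeat a pose let the fingers close. It gives the time, the measured TCP pose, the force and the opening at its end, in the units of the state.
- telemetry.get_obs(): the state, without advancing time (a new reading comes with each control period).
- imaging.get_image(name): name is "scene" or "top" or "wrist"; returns (picture, depth): 384x512x3 uint8, blue, green, red; 384x512 float32, mm along the optical axis (not along the pixel's ray), 0 where there is no reading.
- imaging.camera_model(name): a dict with "fov_y" (degrees; the focal length in pixels is half the picture's height over the tangent of half this angle, whatever the lens; pixels are square), "cx", "cy" (the principal point, pixels), "world_from_camera" (4x4, takes a point from camera to world coordinates); the wrist camera has in their place "mount" (4x4, takes a point from camera to tool coordinates, whose origin is the TCP and whose axes are the flange's). Camera axes: x right, y up, looking along -z (the intrinsics and any distortion apply to the point x, -y, -z); pixel columns grow to the right and rows downward; lengths in mm; the calibration is good to about 2 mm. A picture is of the moment at which its call begins: read the wrist's pose just before it. camera_model takes no time and is no camera call.
- job.sign_off(): hands the job in, once; it reports no verdict.
The state is a dict: "t": time; "qpos": joint angles; "qvel": joint speeds; "tau": joint torques, N m; "eef_pos": TCP position; "orientation": TCP orientation; "contact_force": force on the tool from outside, world axes, zero at the start; "wrist_torque": the same for the moment, N m; "gripper_width": opening from 0.0 (shut) to 1.0 (fully open).
Only numpy, scipy, OpenCV 4.12 (cv2) and the standard library are available. Lean on these libraries where they do the work, as an engineer would, in place of code of your own. Each camera call takes 0.05 s, during which the arm holds its last target.

## Working session

There is one attempt and no reset: what is moved stays moved. The work goes in short steps, Python scripts to look and compute and a tool call to move; the robot and the scene stay as the last step left them, time stands still between calls to the robot, and variables do not carry over. Pictures are saved under pics/ and viewed, and the job is handed in when it is done.

Besides the shell and the picture viewer there is one more tool, called after "Request:" as name(argument=value, ...) on one line, values as JSON. jog_arm: Moves the arm, as the interface text tells. Shifts and turns lie within -1 to 1; 1 stands for 80 mm of shift or 1.5 rad of turn. Its arguments: {"type":"object","properties":{"moves":{"type":"array","items":{"type":"array","items":{"type":"number"}}},"grip":{"type":"number"},"squeeze":{"type":"number"}},"required":["moves"]}

```bash
mkdir -p pics
python3 - <<'E'
from plant import telemetry, imaging, job, manip
import cv2, numpy as np
o=telemetry.get_obs(); print(o); print(manip.pinch_z)
for n in ("scene","top"):
    p,d=imaging.get_image(n); cv2.imwrite(f"pics/{n}0.png",p); np.save(f"pics/{n}0.npy",d)
    m=imaging.camera_model(n); print(n,m)
print(imaging.camera_model("wrist"))
E
```

```text
{'t': 0.0, 'qpos': array([-1.35367916e+00,  1.04679344e-01,  9.64501753e-02,  1.56390232e+00,
        2.10160768e-05,  1.35309843e+00]), 'qvel': array([-1.01521063e-03, -2.88541986e-05,  9.81806022e-04, -1.38219632e-04,
        3.80608661e-04, -1.18960948e-03]), 'tau': array([-3.84748755e-04, -5.56927478e+01,  5.03654373e+01,  1.67811272e-02,
       -2.03218015e-04,  1.87277777e-06]), 'eef_pos': array([ 252.68664781, -543.82295889,  230.52350528]), 'orientation': array([ 9.76459707e-01,  2.15698854e-01,  1.07018750e-05, -6.67576417e-04]), 'contact_force': array([-0.30603809, -1.38077943, -0.69446782]), 'wrist_torque': array([ 0.02333662, -0.03843106, -0.01235367]), 'gripper_width': 1.0001227377790654}
-18.700000000000003
scene {'fov_y': 48.19421749385404, 'cx': 261.9699030280643, 'cy': 183.15366558456498, 'world_from_camera': array([[-2.29656459e-01, -8.16536918e-01,  5.29646460e-01,
         1.19526987e+03],
       [ 9.73271750e-01, -1.92731616e-01,  1.24886445e-01,
         2.16901492e+02],
       [ 1.05225641e-04,  5.44170916e-01,  8.38974376e-01,
         1.15842665e+03],
       
[... 260 characters left out ...]
31309e+02],
       [-9.99781748e-01,  2.00382855e-02,  5.90957044e-03,
         7.87450547e+01],
       [ 8.90327001e-03,  1.52775880e-01,  9.88220756e-01,
         1.58955570e+03],
       [ 0.00000000e+00,  0.00000000e+00,  0.00000000e+00,
         1.00000000e+00]])}
{'fov_y': 66.01278052120377, 'cx': 254.31495942070705, 'cy': 191.28463177698202, 'mount': array([[-4.65832999e-04,  9.56777740e-01,  2.90819773e-01,
         7.50714989e+01],
       [ 9.99999662e-01,  2.48605449e-04,  7.83896777e-04,
         2.52236818e-01],
       [ 6.77715606e-04,  2.90820039e-01, -9.56777532e-01,
        -1.43430870e+02],
       [ 0.00000000e+00,  0.00000000e+00,  0.00000000e+00,
         1.00000000e+00]])}
```

View pics/scene0.png

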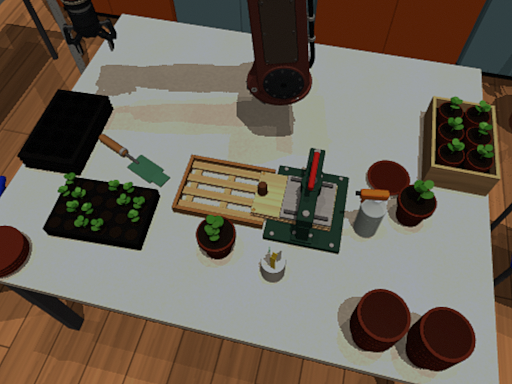

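View pics/top0.png

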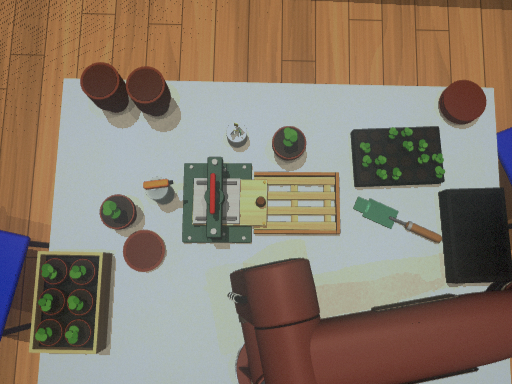

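The top view shows the tee as a red bar at about (212,193), the knob at (260,202), and the rack spanning columns 255–340. The press mouth faces image right, which is world −y. Next I'll measure these.

```bash
cat > h.py <<'E'
import numpy as np, cv2
from plant import telemetry, imaging, manip
from scipy.spatial.transform import Rotation as R
def model(n,obs=None):
    m=imaging.camera_model(n); f=192/np.tan(np.radians(m['fov_y']/2))
    if n=='wrist':
        T=np.eye(4);T[:3,:3]=R.from_quat(obs['orientation']).as_matrix();T[:3,3]=obs['eef_pos'];W=T@m['mount']
    else: W=m['world_from_camera']
    return f,m['cx'],m['cy'],W
def ray(n,uv,obs=None):
    f,cx,cy,W=model(n,obs); uv=np.atleast_2d(uv).astype(float)
    d=np.c_[(uv[:,0]-cx)/f,-(uv[:,1]-cy)/f,-np.ones(len(uv))]@W[:3,:3].T
    return W[:3,3],d
def onplane(n,uv,z,obs=None):
    o,d=ray(n,uv,obs); return o+d*((z-o[2])/d[:,2])[:,None]
def withdepth(n,uv,D,obs=None):
    o,d=ray(n,uv,obs); uv=np.atleast_2d(uv).astype(int); return o+d*D[uv[:,1],uv[:,0]][:,None]
E
python3 - <<'E'
from h import *
for n,roi in (("top",(195,160,230,230)),("scene",(300,140,330,200))):
    p=cv2.imread(f"pics/{n}0.png").astype(int);D=np.load(f"pics/{n}0.npy")
    m=(p[...,2]>120)&(p[...,1]<60)&(p[...,0]<60)
    M=np.zeros_like(m);M[roi[1]:roi[3],roi[0]:roi[2]]=m[roi[1]:roi[3],roi[0]:roi[2]]
    v,u=np.nonzero(M);uv=np.c_[u,v];print(n,len(u),u.min(),u.max(),v.min(),v.max())
    P=withdepth(n,uv,D); t=P[P[:,2]>205]
    print(len(t),np.percentile(P[:,2],[5,50,95]),t.mean(0)); 
    r=cv2.minAreaRect(uv.astype(np.float32)[P[:,2]>208] );b=cv2.boxPoints(r);print(onplane(n,b,217))
    # knob
    if n=="top": c=(260,202); 
    else: c=(262,188)
    for y in range(c[1]-10,c[1]+11,2): print([int(withdepth(n,[[x,y]],D)[0,2]) for x in range(c[0]-14,c[0]+15,2)])
for n,s in (("top",(170,140,360,260)),("scene",(165,130,365,260))):
    p=cv2.imread(f"pics/{n}0.png")[s[1]:s[3],s[0]:s[2]];cv2.imwrite(f"pics/{n}0z.png",cv2.resize(p,None,fx=4,fy=4,interpolation=2))
E
```

```text
top 108 210 214 174 212
108 [211.08898204 216.07064582 221.0403084 ] [511.82067282 198.37741349 216.01944142]
[[576.42681941 206.89317959 217.        ]
 [576.66649169 195.26871669 217.        ]
 [465.583292   191.66406121 217.        ]
 [465.35481513 203.14750447 217.        ]]
[48, 42, 49, 48, 45, 42, 46, 46, 46, 42, 55, 19, 13, 21, 20]
[44, 46, 46, 46, 36, 41, 45, 49, 43, 44, 44, 19, 21, 14, 18]
[39, 44, 42, 45, 46, 46, 44, 81, 49, 42, 40, 21, 13, 18, 19]
[43, 45, 45, 40, 41, 44, 86, 82, 86, 81, 39, 14, 22, 26, 18]
[49, 45, 43, 45, 40, 83, 84, 88, 84, 80, 40, 2, 2, -2, -1]
[45, 46, 42, 46, 44, 77, 84, 85, 88, 86, 43, 3, 2, 0, -2]
[43, 42, 41, 41, 45, 48, 87, 81, 82, 54, 43, -5, -2, 0, 0]
[48, 42, 50, 46, 40, 46, 45, 53, 57, 43, 43, 17, 18, 17, 20]
[45, 43, 44, 47, 34, 46, 50, 50, 49, 46, 45, 15, 18, 25, 13]
[50, 40, 45, 46, 40, 51, 45, 47, 39, 39, 39, 20, 13, 20, 17]
[43, 43, 48, 50, 42, 46, 44, 42, 47, 47, 43, 20, 17, 18, 16]
scene 156 309 318 152 187
156 [213.56997669 216.72868208 219.72552367] [526.65282563 200.82296287 216.71226178]
[[583.34532557 196.05555035 217.        ]
 [467.11538039 193.91996954 217.        ]
 [467.14216711 205.81204185 217.        ]
 [583.23056864 207.3218377  217.        ]]
[12, 18, 18, 16, 20, 19, 44, 44, 46, 42, 42, 41, 43, 40, 44]
[-1, -4, 2, 3, 0, 12, 40, 46, 45, 47, 43, 45, 44, 43, 45]
[0, 0, 0, -1, 1, 41, 83, 89, 87, 45, 44, 47, 43, 41, 44]
[18, 2, 1, 1, 2, 86, 83, 85, 90, 83, 43, 46, 1158, 47, 46]
[15, 16, 17, 17, 18, 84, 85, 87, 83, 81, 43, 43, 41, 41, 43]
[20, 18, 19, 20, 19, 84, 84, 85, 85, 78, 41, 44, 44, 40, 43]
[19, 17, 18, 17, 44, 69, 74, 81, 76, 65, 43, 44, 41, 44, 44]
[13, 18, 11, 11, 42, 60, 64, 67, 62, 53, 45, 43, 45, 41, 42]
[0, -4, -3, 2, 42, 51, 55, 54, 50, 47, 44, 42, 43, 42, 47]
[4, -3, -1, 45, 45, 41, 44, 44, 44, 43, 46, 46, 45, 44, 46]
[18, 0, 2, 42, 43, 46, 46, 44, 45, 44, 42, 44, 46, 46, 42]
```

View pics/top0z.png

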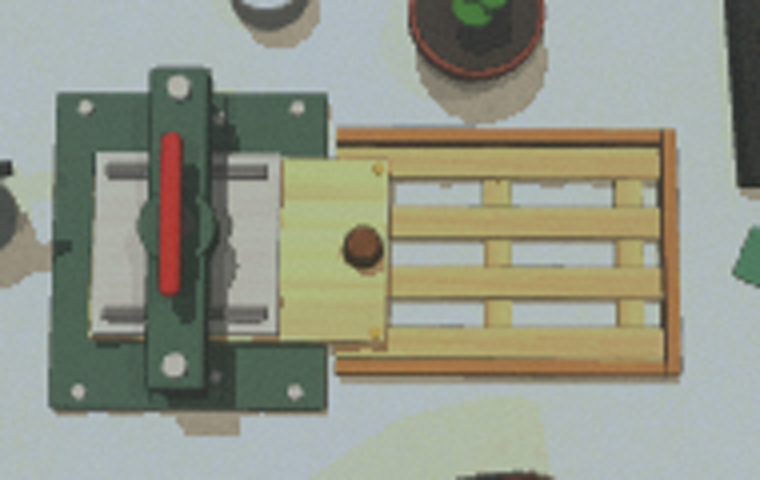

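View pics/scene0z.png

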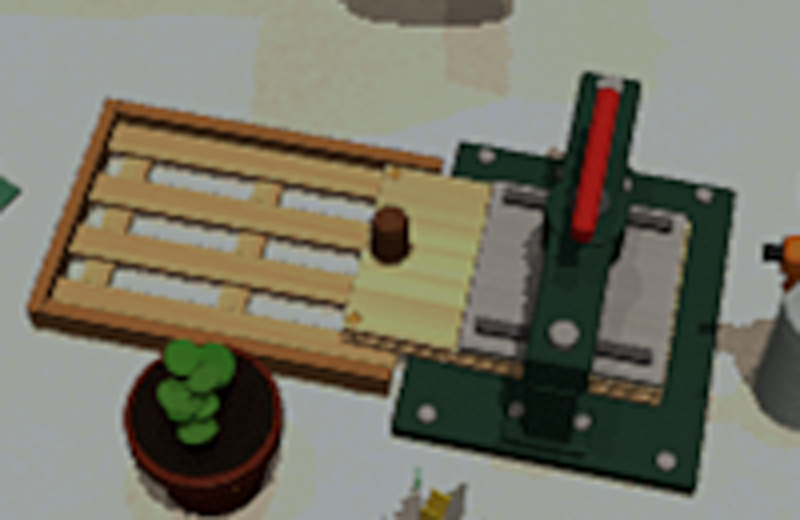

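Run:
```python
from h import *
t=lambda a,b:(170+a/4-.4,140+b/4-.4); s=lambda a,b:(165+a/4-.4,130+b/4-.4)
print("rack outer tl,tr,bl,br(top z=32)",onplane("top",[t(337,129),t(676,129),t(337,375),t(681,376)],32).round(1))
print("scene rack corners far-robot etc",onplane("scene",[s(111,100),s(30,318),s(443,162),s(388,393)],32).round(1))
print("bed corners top",onplane("top",[t(57,93),t(327,93),t(48,410),t(327,410)],20).round(1))
print("bed scene",onplane("scene",[s(462,143),s(735,192),s(393,433),s(692,493)],20).round(1))
print("knob top",onplane("top",[t(363,245)],86),onplane("scene",[s(390,216)],86))
print("cass corners top",onplane("top",[t(387,160),t(386,349)],44),onplane("scene",[s(385,168),s(345,336)],44))
print("pot",onplane("top",[t(477,10)],95))
```

```text
rack outer tl,tr,bl,br(top z=32) [[ 621.9   79.6   32. ]
 [ 627.7 -201.    32. ]
 [ 418.9   75.6   32. ]
 [ 423.6 -203.6   32. ]]
scene rack corners far-robot etc [[ 428.2 -197.8   32. ]
 [ 636.9 -192.6   32. ]
 [ 426.    79.4   32. ]
 [ 636.3   84.    32. ]]
bed corners top [[650.  313.7  20. ]
 [654.7  88.6  20. ]
 [386.7 310.   20. ]
 [391.1  83.1  20. ]]
bed scene [[396.   88.9  20. ]
 [392.8 310.6  20. ]
 [661.2  93.7  20. ]
 [658.1 312.5  20. ]]
knob top [[518.31267951  57.16695526  86.        ]] [[519.6962696   58.00458866  86.        ]]
cass corners top [[594.55328991  38.16835161  44.        ]
 [439.81734883  36.5329339   44.        ]] [[450.32988983  37.61970704  44.        ]
 [603.77029734  43.6514134   44.        ]]
pot [[708.89253474 -30.6885592   95.        ]]
```

Request:
jog_arm(moves=[[0.5,-0.5,-0.86,0,0,-0.2],[1,-1,-0.86,0,0,-0.4],[1,-1,-0.86,0,0,-0.9],[1,-1,-0.86,0,0,-0.9],[1,-1,-0.86,0,0,-0.9],[1,-1,-0.86,0,0,-0.9],[1,-1,-0.86,0,0,-0.9],[1,-1,-0.86,0,0,-0.9],[1,-1,-0.86,0,0,-0.9],[1,-1,-0.86,0,0,-0.9],[1,-1,-0.86,0,0,-0.9]])

```text
t: 1.2
eef_pos: [291.6, -437.9, 299.9]
orientation: [0.629, 0.777, 0.0, -0.0]
contact_force: [0.2, 0.7, -0.1]
gripper_width: 1.001
```

```bash
cat >> h.py <<'E'
def plan(target,yaw=None):
    o=telemetry.get_obs(); M=R.from_quat(o['orientation']).as_matrix()
    s=M.T@(np.array(target)-o['eef_pos'])/80
    y=np.arctan2(M[1,0],M[0,0]); print('t',o['t'],'pos',o['eef_pos'].round(1),'yaw',y.round(4),'tz',M[:,2].round(4),'q',o['qpos'].round(2))
    print('F',o['contact_force'].round(1),'T',o['wrist_torque'].round(2),'w',o['gripper_width'])
    print('shift',s.round(3), 'az', None if yaw is None else (-(((yaw-y+np.pi)%(2*np.pi))-np.pi)/1.5).round(3))
E
python3 -c "
from h import *
plan((523,200,300),np.pi+.02)"
```

```text
t 1.2 pos [ 291.6 -437.9  299.9] yaw 1.7803 tz [-1.e-04  3.e-04 -1.e+00] q [-1.23 -0.09  0.02  1.69 -0.    0.13]
F [ 0.2  0.7 -0.1] T [ 0.02 -0.   -0.02] w 1.0006030661484477
shift [7.197e+00 4.488e+00 1.000e-03] az -0.921
```

Request:
jog_arm(moves=[[1,0.62,0,0,0,-0.3],[1,0.62,0,0,0,-0.92],[1,0.62,0,0,0,-0.92],[1,0.62,0,0,0,-0.92],[1,0.62,0,0,0,-0.92],[1,0.62,0,0,0,-0.92],[1,0.62,0,0,0,-0.92],[1,0.62,0,0,0,-0.92],[1,0.62,0,0,0,-0.92],[1,0.62,0,0,0,-0.92],[1,0.62,0,0,0,-0.92]])

```text
t: 2.3
eef_pos: [323.1, -349.2, 300.1]
orientation: [-0.01, 1.0, -0.0, -0.0]
contact_force: [0.6, 0.3, 0.7]
gripper_width: 0.999
```

```bash
python3 -c "
from h import *
plan((523,200,300),np.pi+.02)"
```

```text
t 2.3 pos [ 323.1 -349.2  300.1] yaw -3.1216 tz [-0. -0. -1.] q [-1.1  -0.24 -0.11  1.7  -0.   -1.12]
F [0.6 0.3 0.7] T [-0.02 -0.01 -0.02] w 0.9987348599545042
shift [-2.636e+00  6.814e+00  1.000e-03] az -0.0
```

Request:
jog_arm(moves=[[-0.2,0.5,0,0,0,0],[-0.38,0.97,0,0,0,0],[-0.38,0.97,0,0,0,0]])

```text
t: 2.6
eef_pos: [352.7, -267.8, 300.8]
orientation: [-0.011, 1.0, 0.0, 0.0]
contact_force: [0.3, -0.2, -1.0]
gripper_width: 1.005
```

Request:
jog_arm(moves=[[-0.2,0.5,0,0,0,0],[-0.38,0.97,0,0,0,0],[-0.38,0.97,0,0,0,0]])

```text
t: 2.9
eef_pos: [381.2, -189.7, 300.6]
orientation: [-0.012, 1.0, 0.0, 0.0]
contact_force: [0.2, -0.1, 0.7]
gripper_width: 0.997
```

Request:
jog_arm(moves=[[-0.2,0.5,0,0,0,0],[-0.38,0.97,0,0,0,0],[-0.38,0.97,0,0,0,0]])

```text
t: 3.2
eef_pos: [409.7, -111.7, 300.4]
orientation: [-0.012, 1.0, 0.0, 0.0]
contact_force: [-0.2, -0.0, 0.3]
gripper_width: 0.994
```

Request:
jog_arm(moves=[[-0.2,0.5,0,0,0,0],[-0.38,0.97,0,0,0,0],[-0.38,0.97,0,0,0,0]])

```text
t: 3.5
eef_pos: [438.2, -33.7, 300.0]
orientation: [-0.012, 1.0, 0.0, 0.0]
contact_force: [0.2, -0.3, -1.1]
gripper_width: 1.001
```

Request:
jog_arm(moves=[[-0.2,0.5,0,0,0,0],[-0.38,0.97,0,0,0,0],[-0.38,0.97,0,0,0,0],[-0.38,0.97,0,0,0,0]])

```text
t: 3.9
eef_pos: [466.2, 41.6, 299.8]
orientation: [-0.011, 1.0, -0.0, -0.0]
contact_force: [0.2, -0.2, 0.1]
gripper_width: 1.002
```

```bash
python3 -c "
from h import *
plan((523,200,300),np.pi+.02)
o=telemetry.get_obs();p,d=imaging.get_image('wrist');cv2.imwrite('pics/w1.png',p)"
```

```text
t 3.9 pos [466.2  41.6 299.8] yaw -3.1189 tz [-5.e-04 -6.e-04 -1.e+00] q [-0.19 -0.27 -0.13  1.71 -0.   -0.21]
F [ 0.2 -0.2  0.1] T [-0.    0.04 -0.02] w 1.002117243674641
shift [-0.754  1.963 -0.004] az 0.002
```

View pics/w1.png

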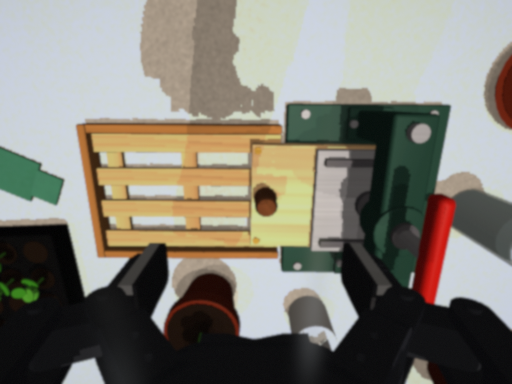

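The wrist view shows the rack at columns 80–280, the knob near (265,197), and the red bar at (432,245). I'll move closer to the tee.

Request:
jog_arm(moves=[[-0.2,0.5,0,0,0,0],[-0.5,1,0,0,0,0],[-0.5,1,0,0,0,0],[-0.5,1,0,0,0,0]])

```text
t: 4.35
eef_pos: [504.3, 122.1, 299.6]
orientation: [-0.011, 1.0, -0.0, -0.001]
contact_force: [-0.6, -0.1, 1.3]
gripper_width: 1.0
```

Request:
jog_arm(moves=[[0,0.5,0,0,0,0],[0,0.96,0,0,0,0],[0,0.96,0,0,0,0],[0,0.96,0,0,0,0]])

```text
t: 4.75
eef_pos: [502.4, 198.5, 300.4]
orientation: [-0.011, 1.0, -0.0, 0.0]
contact_force: [0.2, -0.8, 0.4]
gripper_width: 1.001
```

Run:
```python
from h import *
plan((523,200,300),np.pi+.02)
o=telemetry.get_obs();p,d=imaging.get_image('wrist');cv2.imwrite('pics/w2.png',p)
P=p.astype(int);m=(P[...,2]>110)&(P[...,1]<60)&(P[...,0]<60)
v,u=np.nonzero(m);uv=np.c_[u,v];X=withdepth('wrist',uv,d,o)
k=(abs(X[:,2]-216)<6)&(abs(X[:,0]-523)<90);print(k.sum(),X[k].min(0),X[k].max(0),np.median(X[k],0))
b=cv2.boxPoints(cv2.minAreaRect(uv[k].astype(np.float32)));print(b,onplane('wrist',b,217,o))
```

```text
t 4.75 pos [502.4 198.5 300.4] yaw -3.1192 tz [ 6.e-04 -7.e-04 -1.e+00] q [ 0.13 -0.05  0.07  1.69 -0.    0.11]
F [ 0.2 -0.8  0.4] T [-0.02  0.   -0.01] w 1.0010438027121527
shift [-0.258  0.013  0.006] az 0.002
2116 [465.66776984 193.37807421 212.35359727] [581.76070775 208.37039755 220.32393974] [519.74400571 200.63840569 217.36475719]
[[248.      280.99994]
 [248.      150.99998]
 [265.      151.     ]
 [265.      280.99994]] [[581.17619287 194.85973616 217.        ]
 [465.85931725 193.04926098 217.        ]
 [465.57230782 206.14029665 217.        ]
 [580.84682767 209.88234769 217.        ]]
```

View pics/w2.png

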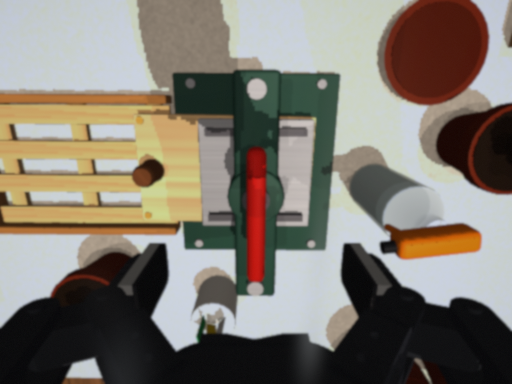

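The bar lies between (465.7, 200) and (581, 202) at its top, so its centre is (523.4, 201) and its angle about 0.023. The tool yaw already matches, so I'll descend and grip.

Request:
jog_arm(moves=[[-0.264,0.03,0.3,0,0,0],[-0.264,0.03,0.7,0,0,0],[-0.264,0.03,0.9,0,0,0],[-0.264,0.03,0.9,0,0,0]])

```text
t: 5.2
eef_pos: [522.5, 200.7, 225.5]
orientation: [-0.01, 1.0, -0.0, -0.002]
contact_force: [-1.3, -0.2, 0.2]
gripper_width: 1.002
```

Request:
jog_arm(moves=[[0,0,0.3,0,0,0],[0,0,0.53,0,0,0],[0,0,0.53,0,0,0],[0,0,0.53,0,0,0]])

```text
t: 5.6
eef_pos: [523.9, 202.0, 187.2]
orientation: [-0.011, 1.0, -0.0, 0.001]
contact_force: [-0.1, 0.0, 0.2]
gripper_width: 0.999
```

```bash
python3 -c "
from h import *
plan((523.5,201,186),np.pi+.023)
o=telemetry.get_obs();p,d=imaging.get_image('wrist');cv2.imwrite('pics/w3.png',p)"
```

```text
t 5.6 pos [523.9 202.  187.2] yaw -3.1195 tz [ 0.0012 -0.     -1.    ] q [ 0.14 -0.02 -0.11  1.48 -0.    0.11]
F [-0.1  0.   0.2] T [-0.03  0.03 -0.  ] w 0.9991961797720433
shift [ 0.005 -0.012  0.015] az -0.001
```

View pics/w3.png

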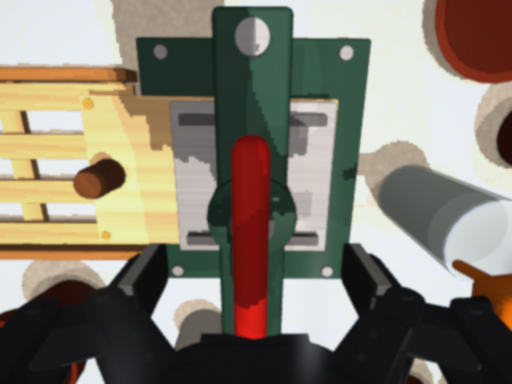

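The bar sits centred between the open fingers, so I'll close.

Request:
jog_arm(moves=[[0,0,0,0,0,0],[0,0,0,0,0,0],[0,0,0,0,0,0],[0,0,0,0,0,0],[0,0,0,0,0,0],[0,0,0,0,0,0],[0,0,0,0,0,0],[0,0,0,0,0,0]], grip=-1, squeeze=70)

```text
t: 6.45
eef_pos: [523.6, 200.2, 186.2]
orientation: [-0.011, 1.0, -0.003, 0.0]
contact_force: [-1.6, -14.9, 4.8]
gripper_width: 0.177
```

```bash
python3 -c "
from h import *
plan((523.5,201,186),np.pi+.023)"
```

```text
t 6.45 pos [523.6 200.2 186.2] yaw -3.1204 tz [ 1.0e-04 -5.2e-03 -1.0e+00] q [ 0.13 -0.02 -0.11  1.48 -0.01  0.11]
F [ -1.6 -14.9   4.8] T [-2.6   0.46 -0.14] w 0.1768427976057209
shift [0.001 0.01  0.002] az -0.001
```

Request:
jog_arm(moves=[[0,-0.02,0,0,0,0],[0,-0.02,0,0,0,-0.03],[0,-0.02,0,0,0,-0.06],[0,-0.02,0,0,0,-0.06],[0,-0.02,0,0,0,-0.06]])

```text
t: 6.95
eef_pos: [523.7, 200.2, 186.4]
orientation: [-0.056, 0.998, -0.001, 0.0]
contact_force: [-3.0, -6.1, 4.6]
gripper_width: 0.178
```

```bash
python3 -c "
from h import *
plan((523.5,201,186),np.pi+.023)"
```

```text
t 6.95 pos [523.7 200.2 186.4] yaw -3.0289 tz [ 6.e-04 -2.e-03 -1.e+00] q [ 0.13 -0.02 -0.11  1.48 -0.    0.02]
F [-3.  -6.1  4.6] T [-1.06  0.4   0.07] w 0.17822853700790484
shift [0.001 0.01  0.005] az 0.06
```

Request:
jog_arm(moves=[[0,-0.008,0,0,0,-0.03],[0,-0.008,0,0,0,-0.03],[0,-0.008,0,0,0,-0.03]])

```text
t: 7.25
eef_pos: [523.7, 200.2, 186.6]
orientation: [-0.079, 0.997, -0.0, 0.0]
contact_force: [-1.9, -2.7, 6.9]
gripper_width: 0.175
```

```bash
python3 -c "
from h import *
for i in range(4):
  plan((523.5,201,186),np.pi+.023); imaging.get_image('top')"
```

```text
t 7.25 pos [523.7 200.2 186.6] yaw -2.9835 tz [ 7.e-04 -8.e-04 -1.e+00] q [ 0.13 -0.02 -0.11  1.48 -0.   -0.03]
F [-1.9 -2.7  6.9] T [-0.49  0.52  0.01] w 0.17502146454676748
shift [0.    0.011 0.007] az 0.09
t 7.3 pos [523.7 200.2 186.5] yaw -2.9835 tz [ 7.e-04 -8.e-04 -1.e+00] q [ 0.13 -0.02 -0.11  1.48 -0.   -0.03]
F [-2.9 -3.2  5.8] T [-0.46  0.58  0.02] w 0.17484914539115493
shift [0.    0.011 0.007] az 0.09
t 7.35 pos [523.6 200.2 186.5] yaw -2.9835 tz [ 7.e-04 -8.e-04 -1.e+00] q [ 0.13 -0.02 -0.11  1.48 -0.   -0.03]
F [-3.  -3.7  5.6] T [-0.54  0.52  0.06] w 0.18134145962629208
shift [0.    0.011 0.007] az 0.09
t 7.4 pos [523.7 200.2 186.6] yaw -2.9835 tz [ 7.e-04 -9.e-04 -1.e+00] q [ 0.13 -0.02 -0.11  1.48 -0.   -0.03]
F [-1.8 -3.5  6.6] T [-0.5   0.56  0.02] w 0.17640762846528954
shift [0.    0.011 0.007] az 0.09
```

Request:
jog_arm(moves=[[0,0,0,0,0,0.045],[0,0,0,0,0,0.09],[0,0,0,0,0,0.09],[0,0,0,0,0,0.09]])

```text
t: 7.85
eef_pos: [523.6, 200.1, 186.2]
orientation: [-0.012, 1.0, -0.0, 0.0]
contact_force: [-2.7, -3.4, 5.7]
gripper_width: 0.181
```

```bash
python3 -c "
from h import *
for i in range(4):
  plan((523.5,201,186),np.pi+.023); imaging.get_image('top')"
```

```text
t 7.85 pos [523.6 200.1 186.2] yaw -3.1169 tz [ 4.e-04 -9.e-04 -1.e+00] q [ 0.13 -0.02 -0.11  1.48 -0.    0.11]
F [-2.7 -3.4  5.7] T [-0.77  0.49 -0.18] w 0.18057136146889538
shift [0.001 0.011 0.002] az 0.001
t 7.9 pos [523.6 200.1 186.2] yaw -3.1167 tz [ 3.e-04 -9.e-04 -1.e+00] q [ 0.13 -0.02 -0.11  1.48 -0.    0.11]
F [-2.3 -3.6  5.2] T [-0.76  0.48 -0.18] w 0.1763568606757565
shift [0.001 0.011 0.002] az 0.001
t 7.95 pos [523.6 200.1 186.2] yaw -3.1167 tz [ 4.e-04 -9.e-04 -1.e+00] q [ 0.13 -0.02 -0.11  1.48 -0.    0.11]
F [-2.3 -4.3  6. ] T [-0.75  0.49 -0.2 ] w 0.1790225940722061
shift [0.001 0.011 0.002] az 0.001
t 8.0 pos [523.6 200.1 186.2] yaw -3.1167 tz [ 3.e-04 -9.e-04 -1.e+00] q [ 0.13 -0.02 -0.11  1.48 -0.    0.11]
F [-1.2 -4.7  5.6] T [-0.84  0.42 -0.22] w 0.17825526483854218
shift [0.001 0.011 0.002] az 0.001
```

Request:
jog_arm(moves=[[0,0,0,0,0,0.03],[0,0,0,0,0,0.06],[0,0,0,0,0,0.06],[0,0,0,0,0,0.06]])

```text
t: 8.45
eef_pos: [523.2, 200.2, 186.2]
orientation: [0.031, 1.0, -0.001, -0.0]
contact_force: [-4.2, -5.4, 6.6]
gripper_width: 0.178
```

```bash
python3 -c "
from h import *
for i in range(2):
  plan((523.5,201,186),np.pi+.023); imaging.get_image('top')"
```

```text
t 8.45 pos [523.2 200.2 186.2] yaw 3.0794 tz [-2.0e-04 -1.4e-03 -1.0e+00] q [ 0.13 -0.02 -0.11  1.48 -0.    0.19]
F [-4.2 -5.4  6.6] T [-1.01  0.87  1.68] w 0.17771622255088107
shift [-0.003  0.01   0.003] az -0.057
t 8.5 pos [523.2 200.2 186.2] yaw 3.0794 tz [-3.0e-04 -1.4e-03 -1.0e+00] q [ 0.13 -0.02 -0.11  1.48 -0.    0.19]
F [-4.3 -5.9  7.2] T [-1.01  0.86  1.74] w 0.17457631623703404
shift [-0.003  0.01   0.002] az -0.057
```

Clockwise meets a hard 1.7 N m, while anticlockwise moved freely and rose, so I'll back it off anticlockwise.

Request:
jog_arm(moves=[[0,0,-0.004,0,0,-0.1],[0,0,-0.012,0,0,-0.2],[0,0,-0.021,0,0,-0.3],[0,0,-0.03,0,0,-0.4],[0,0,-0.038,0,0,-0.5],[0,0,-0.047,0,0,-0.6],[0,0,-0.055,0,0,-0.7],[0,0,-0.064,0,0,-0.8],[0,0,-0.073,0,0,-0.9],[0,0,-0.081,0,0,-1],[0,0,-0.081,0,0,-1]])

```text
t: 9.65
eef_pos: [523.3, 200.5, 192.5]
orientation: [-0.659, 0.752, -0.0, -0.0]
contact_force: [-3.7, -2.6, 5.1]
gripper_width: 0.177
```

```bash
python3 -c "
from h import *
plan((523.5,201,198),np.pi+.023+2.6)"
```

```text
t 9.65 pos [523.3 200.5 192.5] yaw -1.7032 tz [-2.e-04 -3.e-04 -1.e+00] q [ 0.13 -0.02 -0.1   1.49 -0.   -1.31]
F [-3.7 -2.6  5.1] T [-0.41  0.77  0.12] w 0.17660308213407963
shift [-0.007 -0.001 -0.069] az -0.79
```

Request:
jog_arm(moves=[[0,0,-0.009,0,0,-0.1],[0,0,-0.017,0,0,-0.2],[0,0,-0.026,0,0,-0.3],[0,0,-0.034,0,0,-0.4],[0,0,-0.043,0,0,-0.5],[0,0,-0.052,0,0,-0.6],[0,0,-0.06,0,0,-0.7],[0,0,-0.067,0,0,-0.78],[0,0,-0.067,0,0,-0.78],[0,0,-0.067,0,0,-0.78],[0,0,-0.067,0,0,-0.78]])

```text
t: 10.75
eef_pos: [523.0, 200.3, 197.8]
orientation: [0.964, -0.267, -0.0, 0.0]
contact_force: [-6.3, -5.2, 7.5]
gripper_width: 0.177
```

Run:
```python
from h import *
plan((523.5,201,198),np.pi+.023+2.6)
p,d=imaging.get_image('wrist');cv2.imwrite('pics/w4.png',p)
p,d=imaging.get_image('scene');cv2.imwrite('pics/s4.png',cv2.resize(p[110:260,160:380],None,fx=3,fy=3));np.save('pics/s4.npy',d)
```

```text
t 10.75 pos [523.  200.3 197.8] yaw -0.5403 tz [-1.e-03 -7.e-04 -1.e+00] q [ 0.13 -0.02 -0.09  1.5  -0.   -2.47]
F [-6.3 -5.2  7.5] T [-0.72  1.13  0.11] w 0.17707574285448033
shift [ 0.001 -0.011 -0.002] az -0.014
```

View pics/s4.png

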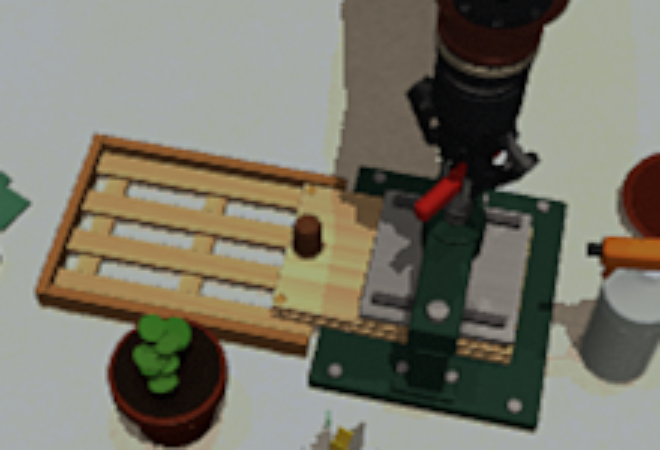

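Request:
jog_arm(moves=[[0,0,0,0,0,-0.025],[0,0,0,0,0,-0.05],[0,0,0,0,0,-0.05],[0,0,0,0,0,-0.05]])

```text
t: 11.25
eef_pos: [522.9, 200.3, 197.9]
orientation: [0.973, -0.232, -0.001, 0.0]
contact_force: [-7.8, -2.1, 8.2]
gripper_width: 0.178
```

Run:
```python
from h import *
plan((523.5,201,198),np.pi+.023+2.6)
```

```text
t 11.25 pos [522.9 200.3 197.9] yaw -0.4686 tz [-1.1e-03 -2.0e-04 -1.0e+00] q [ 0.13 -0.02 -0.09  1.5  -0.   -2.54]
F [-7.8 -2.1  8.2] T [-0.38  1.29 -2.21] w 0.1778524120174993
shift [ 0.002 -0.011 -0.001] az 0.033
```

The end stop now resists with −2.2 N m, so the plate is fully up. I'll ease off slightly, release and rise.

Request:
jog_arm(moves=[[0,0,0,0,0,0.035],[0,0,0,0,0,0.035]])

```text
t: 11.45
eef_pos: [522.9, 200.3, 197.9]
orientation: [0.966, -0.257, -0.0, 0.0]
contact_force: [-6.1, -2.6, 6.9]
gripper_width: 0.181
```

Request:
jog_arm(moves=[[0,0,0,0,0,0],[0,0,0,0,0,0],[0,0,0,0,0,0],[0,0,0,0,0,0],[0,0,0,0,0,0],[0,0,0,0,0,0],[0,0,-0.3,0,0,0],[0,0,-0.7,0,0,0],[0,0,-1,0,0,0],[0,0,-1,0,0,0]], grip=1)

```text
t: 12.45
eef_pos: [524.9, 200.7, 281.4]
orientation: [0.967, -0.255, 0.003, -0.001]
contact_force: [-0.3, -0.1, 0.6]
gripper_width: 0.998
```

Run:
```python
from h import *
plan((522,60,278),-np.pi+.023)
```

```text
t 12.45 pos [524.9 200.7 281.4] yaw -0.516 tz [ 5.5e-03  7.0e-04 -1.0e+00] q [ 0.13 -0.    0.08  1.65 -0.   -2.49]
F [-0.3 -0.1  0.6] T [ 0.03 -0.05  0.01] w 0.998438017115996
shift [0.836 1.548 0.041] az 1.735
```

Request:
jog_arm(moves=[[0.4,0.8,0,0,0,0.1],[0.4,0.8,0,0,0,0.9],[0.4,0.8,0,0,0,0.9],[0.4,0.8,0,0,0,0.9],[0.4,0.8,0,0,0,0.9],[0.4,0.8,0,0,0,0.9],[0.4,0.8,0,0,0,0.9],[0.4,0.8,0,0,0,0.9],[0.4,0.8,0,0,0,0.9],[0.4,0.8,0,0,0,0.9]])

```text
t: 13.45
eef_pos: [519.7, 129.1, 276.8]
orientation: [-0.595, 0.804, 0.0, -0.0]
contact_force: [0.2, -0.6, 0.4]
gripper_width: 1.0
```

Run:
```python
from h import *
plan((500,60,278),-np.pi+.02)
```

```text
t 13.45 pos [519.7 129.1 276.8] yaw -1.8682 tz [-8.e-04 -1.e-04 -1.e+00] q [-0.   -0.08 -0.    1.65 -0.   -1.27]
F [ 0.2 -0.6  0.4] T [ 0.   -0.05 -0.03] w 0.9997727285851375
shift [ 0.898 -0.018 -0.015] az 0.836
```

Request:
jog_arm(moves=[[0.4,0,0,0,0,0.1],[0.9,0,0,0,0,0.836],[0.9,0,0,0,0,0.836],[0.9,0,0,0,0,0.836],[0.9,0,0,0,0,0.836],[0.9,0,0,0,0,0.836],[0.9,0,0,0,0,0.836],[0.9,0,0,0,0,0.836],[0.9,0,0,0,0,0.836],[0.9,0,0,0,0,0.836],[0.9,0,0,0,0,0.836]])

```text
t: 14.55
eef_pos: [498.8, 60.2, 277.2]
orientation: [-0.013, 1.0, -0.0, -0.0]
contact_force: [-0.5, -0.7, -0.2]
gripper_width: 0.997
```

Run:
```python
from h import *
plan((520,58,200),-np.pi+.02)
o=telemetry.get_obs();p,d=imaging.get_image('wrist');cv2.imwrite('pics/w5.png',p);np.save('pics/w5.npy',d)
np.savez('pics/w5o.npz',**{k:o[k] for k in ('orientation','eef_pos')})
v,u=np.mgrid[100:300,150:360];uv=np.c_[u.ravel(),v.ravel()];X=withdepth('wrist',uv,d,o)
P=p[100:300,150:360].reshape(-1,3).astype(int)
k=(abs(X[:,2]-86)<7)&(abs(X[:,0]-520)<40)&(abs(X[:,1]-58)<40)
print(k.sum(),X[k].mean(0),X[k].min(0),X[k].max(0))
```

```text
t 14.55 pos [498.8  60.2 277.2] yaw -3.1153 tz [-3.e-04 -0.e+00 -1.e+00] q [-0.14 -0.18 -0.09  1.65 -0.   -0.17]
F [-0.5 -0.7 -0.2] T [0.   0.02 0.03] w 0.9971585430067385
shift [-0.264 -0.035  0.965] az 0.004
447 [521.06285936  58.39639672  85.60558194] [508.84504224  43.95409407  79.05128518] [535.54868761  72.82172765  88.92745468]
```

View pics/w5.png

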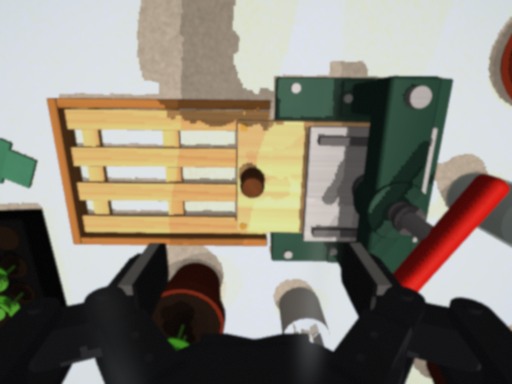

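Run:
```python
from h import *
o=np.load('pics/w5o.npz')
print(onplane('wrist',[(49,100),(274,101),(76,243),(268,243)],32,o).round(1))
print('cass',onplane('wrist',[(237,121),(237,232)],44,o).round(1))
```

```text
[[ 430.4 -199.2   32. ]
 [ 424.4   83.4   32. ]
 [ 628.6 -194.9   32. ]
 [ 621.5   83.6   32. ]]
cass [[449.3  37.8  44. ]
 [599.7  39.1  44. ]]
```

Request:
jog_arm(moves=[[-0.1,-0.01,0.3,0,0,0],[-0.29,-0.03,0.7,0,0,0],[-0.29,-0.03,0.95,0,0,0],[-0.29,-0.03,0.95,0,0,0]])

```text
t: 15.0
eef_pos: [520.6, 58.5, 198.3]
orientation: [-0.012, 1.0, 0.0, -0.003]
contact_force: [-1.0, -0.2, -0.6]
gripper_width: 0.999
```

Request:
jog_arm(moves=[[0,0,0.4,0,0,0],[0,0,0.8,0,0,0],[0,0,0.95,0,0,0],[0,0,0.95,0,0,0],[0,0,0.95,0,0,0]])

```text
t: 15.5
eef_pos: [522.8, 58.2, 127.4]
orientation: [-0.011, 1.0, -0.0, 0.001]
contact_force: [0.6, -0.2, 1.1]
gripper_width: 1.001
```

Run:
```python
from h import *
plan((522,58.5,50),-np.pi+.023)
o=telemetry.get_obs();p,d=imaging.get_image('wrist');cv2.imwrite('pics/w6.png',p)
```

```text
t 15.5 pos [522.8  58.2 127.4] yaw -3.1194 tz [ 1.7e-03 -3.0e-04 -1.0e+00] q [-0.14 -0.12 -0.31  1.37 -0.   -0.16]
F [ 0.6 -0.2  1.1] T [-0.01 -0.03 -0.  ] w 1.0014499731534878
shift [0.012 0.005 0.967] az -0.001
```

View pics/w6.png

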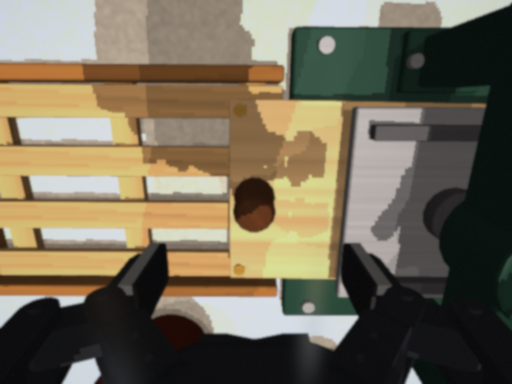

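Request:
jog_arm(moves=[[0,0,0.3,0,0,0],[0,0,0.6,0,0,0],[0,0,0.85,0,0,0],[0,0,0.96,0,0,0],[0,0,0.96,0,0,0]])

```text
t: 16.05
eef_pos: [522.1, 58.3, 48.9]
orientation: [-0.011, 1.0, -0.0, -0.0]
contact_force: [0.0, 0.5, -0.6]
gripper_width: 1.003
```

Request:
jog_arm(moves=[[0,0,0,0,0,0],[0,0,0,0,0,0],[0,0,0,0,0,0],[0,0,0,0,0,0],[0,0,0,0,0,0],[0,0,0,0,0,0],[0,0,0,0,0,0]], grip=-1, squeeze=50)

```text
t: 16.75
eef_pos: [522.6, 58.0, 49.7]
orientation: [-0.011, 1.0, -0.0, 0.001]
contact_force: [-1.4, -0.6, 5.7]
gripper_width: 0.335
```

Run:
```python
from h import *
plan((530.5,-152,50),-np.pi+.023)
```

```text
t 16.75 pos [522.6  58.   49.7] yaw -3.1199 tz [ 1.2e-03 -8.0e-04 -1.0e+00] q [-0.14 -0.07 -0.41  1.23 -0.   -0.16]
F [-1.4 -0.6  5.7] T [-0.33  0.3   0.02] w 0.33485412672917547
shift [-4.100e-02 -2.627e+00 -2.000e-03] az -0.001
```

Request:
jog_arm(moves=[[0,-0.1,0,0,0,0],[0,-0.25,0,0,0,0],[0,-0.4,0,0,0,0],[-0.01,-0.55,0,0,0,0],[-0.01,-0.7,0,0,0,0],[-0.01,-0.88,0,0,0,0],[-0.01,-0.88,0,0,0,0]])

```text
t: 17.45
eef_pos: [524.7, -14.1, 49.1]
orientation: [-0.01, 1.0, -0.001, 0.0]
contact_force: [-2.4, -5.0, 6.2]
gripper_width: 0.335
```

Run:
```python
from h import *
plan((530.5,-152,50),-np.pi+.023)
p,d=imaging.get_image('scene');cv2.imwrite('pics/s7.png',cv2.resize(p[110:260,160:380],None,fx=3,fy=3))
```

```text
t 17.45 pos [524.7 -14.1  49.1] yaw -3.1216 tz [ 3.0e-04 -1.9e-03 -1.0e+00] q [-0.28 -0.08 -0.42  1.23 -0.   -0.3 ]
F [-2.4 -5.   6.2] T [-0.77  0.45  0.14] w 0.3352463893506599
shift [-0.038 -1.724 -0.008] az -0.002
```

View pics/s7.png

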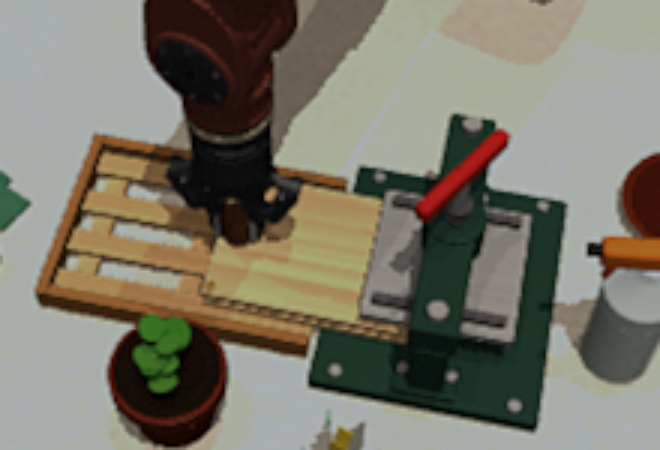

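The cassette is sliding out straight with about 5 N of drag, so I'll continue.

Request:
jog_arm(moves=[[0,-0.1,0,0,0,0],[0,-0.25,0,0,0,0],[-0.01,-0.4,0,0,0,0],[-0.01,-0.55,0,0,0,0],[-0.02,-0.7,0,0,0,0],[-0.02,-0.85,0,0,0,0],[-0.02,-0.85,0,0,0,0]])

```text
t: 18.2
eef_pos: [527.6, -82.5, 48.8]
orientation: [-0.01, 1.0, -0.001, -0.0]
contact_force: [-0.7, -3.6, -0.6]
gripper_width: 0.328
```

Request:
jog_arm(moves=[[0,-0.1,0,0,0,0],[0,-0.25,0,0,0,0],[-0.01,-0.4,0,0,0,0],[-0.01,-0.55,0,0,0,0],[-0.02,-0.7,0,0,0,0],[-0.02,-0.87,0,0,0,0],[-0.02,-0.87,0,0,0,0],[-0.02,-0.87,0,0,0,0]])

```text
t: 19.0
eef_pos: [530.4, -150.3, 48.5]
orientation: [-0.01, 1.0, -0.0, -0.0]
contact_force: [-0.1, -0.4, -5.8]
gripper_width: 0.333
```

Run:
```python
from h import *
plan((530.5,-152,50),-np.pi+.023)
p,d=imaging.get_image('scene');cv2.imwrite('pics/s8.png',cv2.resize(p[110:260,160:380],None,fx=3,fy=3))
p,d=imaging.get_image('wrist');cv2.imwrite('pics/w8.png',p)
```

```text
t 19.0 pos [ 530.4 -150.3   48.5] yaw -3.121 tz [-5.e-04 -4.e-04 -1.e+00] q [-0.51  0.01 -0.34  1.23 -0.   -0.53]
F [-0.1 -0.4 -5.8] T [-0.53 -0.09 -0.05] w 0.33256742528321337
shift [-0.    -0.021 -0.019] az -0.002
```

View pics/s8.png

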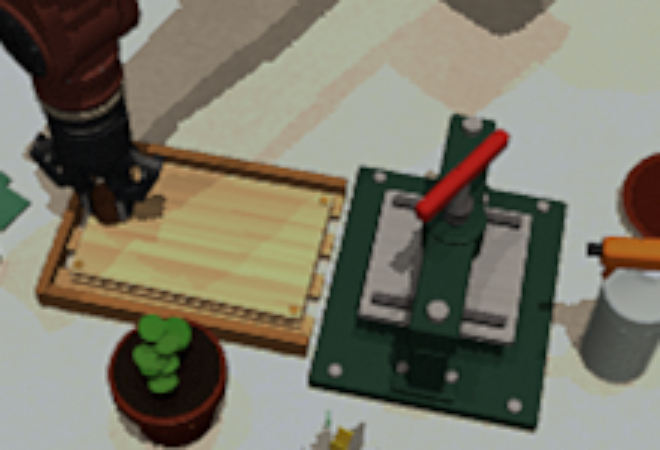

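View pics/w8.png

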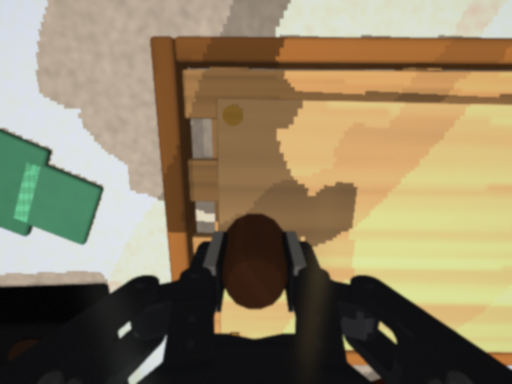

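The cassette lies inside the rails with its rear edge past the bed. Next I'll lower it about 2 mm, release, and retreat upward.

Request:
jog_arm(moves=[[0,0,0.01,0,0,0],[0,0,0.02,0,0,0],[0,0,0.02,0,0,0],[0,0,0.02,0,0,0]])

```text
t: 19.5
eef_pos: [530.7, -149.4, 47.7]
orientation: [-0.011, 1.0, -0.0, 0.0]
contact_force: [-4.1, 1.8, 4.3]
gripper_width: 0.332
```

Run:
```python
from h import *
plan((530.5,-152,50),-np.pi+.023)
```

```text
t 19.5 pos [ 530.7 -149.4   47.7] yaw -3.1195 tz [ 3.e-04 -1.e-04 -1.e+00] q [-0.51  0.01 -0.34  1.22  0.   -0.53]
F [-4.1  1.8  4.3] T [0.21 0.78 0.03] w 0.33212003105241034
shift [ 0.004 -0.033 -0.029] az -0.001
```

Request:
jog_arm(moves=[[0,0,0,0,0,0],[0,0,0,0,0,0],[0,0,0,0,0,0],[0,0,0,0,0,0],[0,0,0,0,0,0],[0,0,0,0,0,0],[0,0,-0.2,0,0,0],[0,0,-0.6,0,0,0],[0,0,-1,0,0,0],[0,0,-1,0,0,0]], grip=1)

```text
t: 20.5
eef_pos: [533.2, -151.0, 133.4]
orientation: [-0.011, 1.0, -0.002, 0.004]
contact_force: [0.7, -0.3, 0.1]
gripper_width: 0.999
```

Request:
jog_arm(moves=[[0,0,-0.4,0,0,0],[0,0,-0.9,0,0,0],[0,0,-1,0,0,0],[0,0,-1,0,0,0]])

```text
t: 20.9
eef_pos: [531.6, -150.1, 209.3]
orientation: [-0.011, 1.0, -0.001, 0.002]
contact_force: [-0.1, -0.0, 0.1]
gripper_width: 1.0
```

Request:
jog_arm(moves=[[0.3,0.3,-0.4,0,0,0],[0.6,0.6,-0.9,0,0,0],[0.6,0.6,-0.9,0,0,0],[0.6,0.6,-0.9,0,0,0],[0.6,0.6,-0.9,0,0,0]])

```text
t: 21.4
eef_pos: [481.4, -102.7, 277.3]
orientation: [-0.011, 1.0, 0.0, -0.001]
contact_force: [-1.0, 0.1, -0.9]
gripper_width: 1.0
```

Run:
```python
from h import *
plan((530.5,-152,50),-np.pi+.023)
p,d=imaging.get_image('scene');cv2.imwrite('pics/s9.png',cv2.resize(p[110:260,160:380],None,fx=3,fy=3));np.save('pics/s9.npy',d)
o=telemetry.get_obs();p,d=imaging.get_image('wrist');cv2.imwrite('pics/w9.png',p);np.save('pics/w9.npy',d)
np.savez('pics/w9o.npz',**{k:o[k] for k in ('orientation','eef_pos')})
```

```text
t 21.4 pos [ 481.4 -102.7  277.3] yaw -3.12 tz [-1.9e-03  8.0e-04 -1.0e+00] q [-0.48 -0.21 -0.12  1.66 -0.   -0.5 ]
F [-1.   0.1 -0.9] T [0.01 0.02 0.01] w 1.000040208782252
shift [-0.605 -0.632  2.839] az -0.001
```

View pics/s9.png

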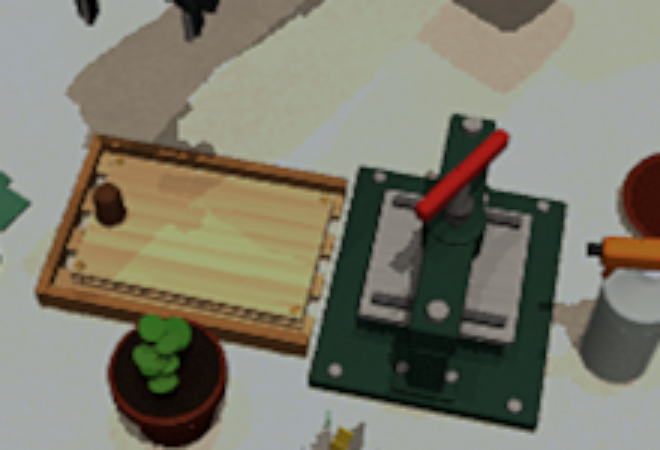

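View pics/w9.png

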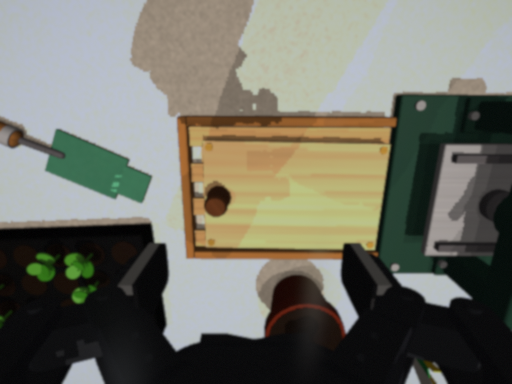

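Run:
```python
from h import *
o=np.load('pics/w9o.npz');d=np.load('pics/w9.npy')
c=onplane('wrist',[(203,141),(390,144),(203,247),(380,249)],42,o);print('cass',c.round(1),c.mean(0).round(1))
print('rack',onplane('wrist',[(179,117),(397,118),(189,258),(379,258)],32,o).round(1))
v,u=np.mgrid[150:240,235:375];X=withdepth('wrist',np.c_[u.ravel(),v.ravel()],d,o)
A=np.c_[X[:,:2],np.ones(len(X))];s=np.linalg.lstsq(A,X[:,2],rcond=None)[0];print('plane',s.round(4),X[:,2].mean())
v,u=np.mgrid[190:208,208:225];X=withdepth('wrist',np.c_[u.ravel(),v.ravel()],d,o);k=abs(X[:,2]-84)<5;print('knob',X[k].mean(0))
```

```text
cass [[ 457.  -167.9   42. ]
 [ 455.9   70.8   42. ]
 [ 606.4 -172.2   42. ]
 [ 604.6   79.4   42. ]] [531.  -47.5  42. ]
rack [[ 428.5 -199.3   32. ]
 [ 423.9   79.3   32. ]
 [ 630.  -195.1   32. ]
 [ 624.5   84.8   32. ]]
plane [-1.284000e-01 -3.280000e-02  1.108352e+02] 44.440658677619915
knob [ 524.06398198 -147.58131671   83.84544873]
```

Run:
```python
from h import *
o=np.load('pics/w9o.npz');d=np.load('pics/w9.npy')
for v in range(150,245,15): print(withdepth('wrist',[(u,v) for u in range(235,376,20)],d,o)[:,2].round(0))
D=np.load('pics/s9.npy')
def fit(X):
    for _ in range(4):
        A=np.c_[X[:,:2],np.ones(len(X))];s=np.linalg.lstsq(A,X[:,2],rcond=None)[0];r=X[:,2]-A@s;X=X[abs(r)<max(6,2.5*np.median(abs(r)))]
    return s,X[:,2].mean(),len(X)
v,u=np.mgrid[150:240,235:375];print(fit(withdepth('wrist',np.c_[u.ravel(),v.ravel()],d,o)))
v,u=np.mgrid[178:203,205:255];print(fit(withdepth('scene',np.c_[u.ravel(),v.ravel()],D)))
```

```text
[43. 43. 42. 43. 44. 44. 43. 43.]
[43. 44. 43. 44. 42. 44. 44. 43.]
[43. 43. 43. 44. 43. 41. 43. 42.]
[43. 42. 43. 43. 43. 43. 44. 42.]
[42. 42. 43. 43. 43. 43. 44. 44.]
[42. 43. 44. 41. 44. 43. 43. 44.]
[42. 43. 43. 43. 43. 43. 43. 42.]
(array([-8.86308143e-04,  2.95588913e-04,  4.34028108e+01]), np.float64(42.92573241822208), 12280)
(array([ 3.35840986e-03, -2.63748789e-03,  4.02030394e+01]), np.float64(42.11590431757991), 1232)
```

The cassette lies flat: tilt is under 0.004 rad and its top is at about 42–43 mm. It is centred and clear of the press, and the arm is free, so I'll hand in.

```bash
python3 -c "
from plant import job
print(job.sign_off())"
```

```text
the job is handed in; nothing more can be done
None
```

The screw is backed off to its end stop with the plate up, the cassette lies released on the drying rack, and I've handed the job in. It took about 21 s of robot time, and no verdict was reported.

- **Screw:** clockwise was blocked, with about 1.7 N m at 0.06 rad. Anticlockwise turned freely, so I backed it off about 2.6 rad until the stop pushed back at about 2.2 N m. The handle rose about 12 mm with it, which puts the plate fully up; I did not measure the plate itself.
- **Cassette:** I pulled it straight out by the knob with about 5 N of drag, set it down about 1 mm, and let go.

**Last checks:**
- **Position:** the cassette's centre is about 248 mm from the screw axis (over 235 needed) and about 4 mm off the rack's centre line (20 allowed).
- **Flatness:** it lies flat, with a fitted tilt under 0.005 rad and its top at 42–43 mm against 42 expected.
- **Surroundings:** the gripper is clear and the force reads near zero. The pots and other things in view look unmoved.

**Disagreements:**
- My first plane fit showed a false tilt of 0.13 rad. The depth readings were even, and a fit that drops outliers gave the flat result.
- The depth estimate put the knob about 7 mm to the side of where the gripper let go. The cassette's corner positions did not show that offset.

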